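# Top up the sprung nozzle magazine

### The job

Pull the magazine's red knob back against its spring until you feel the rubber buffer (do not ram the buffer), push the knob sideways to hook it in the catch notch, and let go. Stand the loose copper gas nozzle in the track directly behind the one already there. Then unhook the knob and ease the follower forward by hand, without letting it snap, until it closes up both nozzles upright against the end stop.

Things in the scene. Friction and masses are not known exactly. Their poses are not given: they have to be found in the camera images.
- magazine: Fixed feed track, grey base plate 243 x 76 x 8 mm with an aluminium channel. Origin under the plate on the centre line, z up; local +x runs along the track to the closed end, roughly away from the robot; y across. Track floor z = 8 mm, channel 29 mm wide, 6 mm walls, tops at z = 32 mm. End stop 54 mm high, inner face at x = +113 mm. Follower springs to +x; each nozzle fills 25 mm of track.
- load_point (a point): On the track floor's centre line at magazine x = 75 mm, z = 8 mm: where the underside of the second nozzle's centre finally stands (first nozzle at x = 100 mm). Axes as the magazine. The brass follower plate behind is 26 mm wide, 8 mm thick, its top at z = 51 mm.
- slot (a point): Centre line at magazine x = -47 mm, z = 41 mm, on the steel catch block (top z = 42, bolts 45, fixed guides before it 46.5 mm). The 10 mm stem runs in its 13 mm slot; at the slot's rear end a notch opens to local +y, with a black rubber buffer behind both. The block's setting varies by +-18 mm along the track and is not measured: this point does not follow it; the buffer must be felt.
- follower (a joint): Slide of the follower, m: its front face is at magazine x = 113 mm - value; grows as pulled to local -x. 0.025 on one nozzle (start), 0.050 on two; the stem meets the buffer at 0.072 to 0.108 by the block's setting, and hooked rests 2 mm less. Travel ends at 0.125. Spring towards 0: 5 N at 0.025, 7 to 8.5 N at the buffer; 0.4 N friction.
- handle (a joint): Sideways place of knob and stem on the follower, m: 0 = centre line, in the slot; 0.012 = fully to local +y, its limit, hooked. Stays where left (1 N friction). Touching the buffer, the stem is 2 mm behind the notch's edge and free to go sideways; hooked, the spring holds it on that edge, so draw it back 2 mm before sliding it out.
- buffer (a joint): Compression of the black rubber buffer, m: 0 untouched, 3 N per mm. More than 0.0035 (10 N, on top of the spring's 7 to 8.5 N) counts as rammed.
- knob (a point): On the axis of the upright round red knob, 22 mm diameter, from z = 54 to 88 mm over the worktop; the point is at z = 71 mm, 70 mm behind (local -x of) the follower's front face and at local y = handle value. Axes as the magazine.
- nozzle_a: Copper-coloured gas nozzle, 25 mm diameter, 66 mm tall, about 0.09 kg, standing in the track between follower and end stop. Origin at the centre of its underside, z along its axis, up.
- nozzle_b: The same kind of copper gas nozzle, 25 mm diameter, 66 mm tall, about 0.09 kg, standing loose on the worktop. Origin at the centre of its underside, z along its axis, up.
Not all that is in view belongs to the job. What is shaped like the nozzle_b but green or yellow is not meant.

How it is judged:
By the outcome, as a careful person would: the job done as asked, in the order asked, and still so for the second after the job is handed in, with the robot touching nothing.
It also fails if it takes over 62 s, if anything falls off the work surface, if the arm or the gripper's body presses on something with over 40 N, if the wrist force passes 120 N, or if a joint passes its speed limit or range.

### The arm

A 7-joint arm with a two-finger parallel gripper is mounted at the origin on a cart in front of the work surface, level with it; the furniture and walls round the work are solid. World frame = base frame: x ahead of the robot, y to its left, z up, the work surface at z = 0. Lengths are in mm, angles in rad, forces in N, time in s.
With the tool pointing down it reaches from about 425 to 875 mm from the base axis. Payload 8.4 kg.
Tool frame: the origin (TCP) lies on the front face of the gripper's body, between the roots of the fingers; the fingertips stand 73 mm ahead of it and the grasp point (between the pads) lies 54 mm ahead of it (r.tips_ahead is the distance from the TCP to the fingertips, in mm); z points along the fingers, y is the line along which they close (so a half turn about z gives the same grasp; the last joint's range is limited). The gripper opens to 85 mm and grips with 20 to 120 N. Pads are 22 mm wide; open, the fingers measure 114 mm over their backs; the gripper's body (76 mm by 85 mm) begins 54 mm behind the grasp point. The pads swing forward as they close: fully open they stand 13 mm farther back than shut.
Start: joints at [1.221, 0.333, 0.04, 1.465, -0.013, 1.343, -0.059], TCP at [161.295, -629.644, 303.908] pointing down, gripper open.
Joint ranges: [-2.58, 2.58], [-0.38, 2.09], [-1.3, 1.39], [0.25, 2.4], [-1.5, 4.64], [0.08, 2.09], [-2.65, 2.65]. Speed limits (rad/s): [2.22, 2.22, 2.79, 2.79, 3.14, 3.14, 3.14].

### API

Orientations are given as a rotation vector (axis times angle).
In Python, from bench import readout, eyes, job, r gives the robot as it stands.
- The arm moves only by the tool apply_moves, never from a script. Its argument "targets" is one flat list of numbers, 7 for each row, row after row: the turn, a rotation vector about the tool's x, y, z in degrees, then the shift along the tool's x, y, z in cm, then the opening, from -1 (shut) to 1 (fully open), so that 0 is half open. A call has 1 to 12 rows; each row shifts and turns the commanded pose from where the row before left it, along the tool's axes as they then stand; what a row does not reach is not made up. A row lasts 1/10 s, in which the tool goes at most 50 mm and 8.59 degrees, less where a joint would pass 70% of its speed; a pose out of reach is approached as far as the arm can. A call is refused whole if a number of a shift passes 5 or a number of a turn 8.59, either way. A call with a gripper value outside its range is refused whole. The fingers move at their own pace and stop on an object; "force" is the grip in N (left out, the last holds). Time passes only in rows, so rows that do not move let the fingers close. It gives the time, the measured TCP pose, the force and the opening at its end, in the units of the state.
- readout.state(): the state, without advancing time (a new reading comes with each control period).
- eyes.get_image(name): name is "scene" or "top" or "wrist"; returns the picture (400x640x3 uint8, blue, green, red); there is no depth.
- eyes.camera_info(name): a dict with "K" (3x3 intrinsics, pixels), "distortion" ([k1, k2, p1, p2, k3] as OpenCV has them; the pictures are not rectified), "R" (3x3) and "t" (3): a world point X has camera coordinates R X + t. Camera axes: x right, y down, z forward; pixel columns grow to the right and rows downward; lengths in mm; the calibration is good to about 2 mm. A picture is of the moment at which its call begins: read the wrist's pose just before it. camera_info takes no time and is no camera call; for the wrist camera it gives the pose at the moment of the call.
- job.finish_job(): hands the job in, once; it reports no verdict.
The state is a dict: "t": time; "joint_pos": joint angles; "joint_vel": joint speeds; "effort": joint torques, N m; "eef_pos": TCP position; "ee_rot": TCP orientation; "force": force on the tool from outside, world axes, zero at the start; "torque": the same for the moment, N m; "opening": finger opening in mm.
Only numpy, scipy, OpenCV 4.12 (cv2) and the standard library are available. Lean on these libraries where they do the work, as an engineer would, in place of code of your own. Each camera call takes 0.05 s, during which the arm holds its last target. There are 200 camera calls.

## Working session

There is one attempt and no reset: what is moved stays moved. The work goes in short steps, Python scripts to look and compute and a tool call to move; the robot and the scene stay as the last step left them, time stands still between calls to the robot, and variables do not carry over. Pictures are saved under pics/ and viewed, on a budget of 10 in all, crops included, one or two more only if the job needs it, and the job is handed in when it is done.

Besides the shell and the picture viewer there is one more tool, called after "Request:" as name(argument=value, ...) on one line, values as JSON. apply_moves: Moves the arm, as the interface text tells. Its arguments: {"type":"object","properties":{"targets":{"type":"array"},"force":{"type":"number"}},"required":["targets"]}

```bash
ls; mkdir -p pics
python3 - <<'E'
from bench import readout, eyes, job, r
import cv2
print(readout.state())
for n in ("scene","top"):
    cv2.imwrite(f"pics/{n}0.png",eyes.get_image(n)); c=eyes.camera_info(n); print(n,c)
E
```

```text
pics
{'t': 0.0, 'joint_pos': array([ 1.22077232,  0.33390458,  0.03989018,  1.46626052, -0.01340316,
        1.34328712, -0.05845685]), 'joint_vel': array([-0.00013303, -0.00177864, -0.00030587, -0.00016668, -0.00221777,
        0.0015206 ,  0.00044874]), 'effort': array([-7.60685816e-04, -6.58554840e+01,  1.36499114e+00, -4.05565131e+01,
        1.67721952e-02,  1.25728128e-02, -2.27595257e-05]), 'eef_pos': array([ 161.22118121, -629.34705273,  303.0307388 ]), 'ee_rot': array([-3.11536629e+00, -3.92781266e-01,  4.84181344e-04]), 'force': array([-0.09183452, -0.45972717,  0.17413604]), 'torque': array([-0.01106242,  0.02976896,  0.01175441]), 'opening': 85.1979550745627}
scene {'K': array([[402.68186831,   0.        , 327.16428668],
       [  0.        , 402.68186831, 195.7870895 ],
       [  0.        ,   0.        ,   1.        ]]), 'distortion': array([0.0349217, 0.       , 0.       , 0.       , 0.       ]), 'R': array([[-0.59216773, -0.80580075, -0.00474676],
       [-0.50082236,  0.37264687, -0.78122422],
       [ 0.63127992, -0.46023849, -0.62423248]]), 't': array([209.85375236, 401.19483148, 458.57546486])}
top {'K': array([[507.96240485,   0.        , 322.88226249],
       [  0.        , 507.96240485, 200.57795884],
       [  0.        ,   0.        ,   1.        ]]), 'distortion': array([-0.06836182,  0.        ,  0.        ,  0.        ,  0.        ]), 'R': array([[ 0.13300554, -0.99111251, -0.00234813],
       [-0.96613273, -0.12912398, -0.22341565],
       [ 0.22112685,  0.03198412, -0.97472044]]), 't': array([-217.14443492,  545.39861038,  815.06535618])}
```

View pics/top0.png

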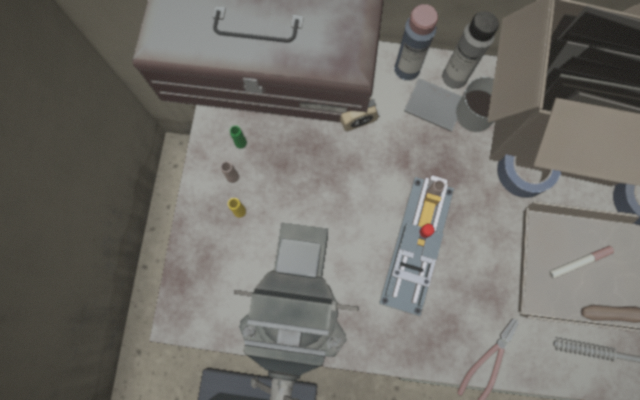

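View pics/scene0.png

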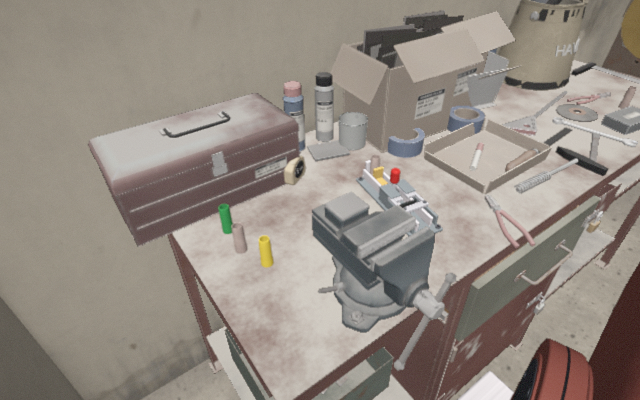

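The top view shows the magazine with plate corners near (384,303), (419,311), (452,190) and (417,180), and the red knob at (427,231). nozzle_b is the copper one at about (230,172), between green (238,137) and yellow (236,208). The vice is at about (290,310). I'll enlarge a crop.

```bash
python3 - <<'E'
import cv2,numpy as np
i=cv2.imread("pics/top0.png")
a=cv2.resize(i[170:320,370:470],None,fx=4,fy=4,interpolation=cv2.INTER_CUBIC)
b=cv2.resize(i[115:225,205:260],None,fx=5.45,fy=5.4545,interpolation=cv2.INTER_CUBIC)
print(a.shape,b.shape)
cv2.imwrite("pics/crop1.png",np.hstack([a,b[:600]]))
E
cat > h.py <<'E'
import cv2,numpy as np
from bench import readout,eyes,job,r
from scipy.spatial.transform import Rotation as Ro
def ray(c,uv):
    p=cv2.undistortPoints(np.array([[uv]],float),c["K"],c["distortion"])[0,0]
    d=c["R"].T@np.array([p[0],p[1],1.]); o=-c["R"].T@c["t"]; return o,d
def at(c,uv,z):
    o,d=ray(c,uv); return o+d*(z-o[2])/d[2]
def proj(c,X):
    return cv2.projectPoints(np.array(X,float).reshape(-1,1,3),cv2.Rodrigues(c["R"])[0],c["t"],c["K"],c["distortion"])[0][:,0]
E
```

```text
(600, 400, 3) (600, 300, 3)
```

View pics/crop1.png

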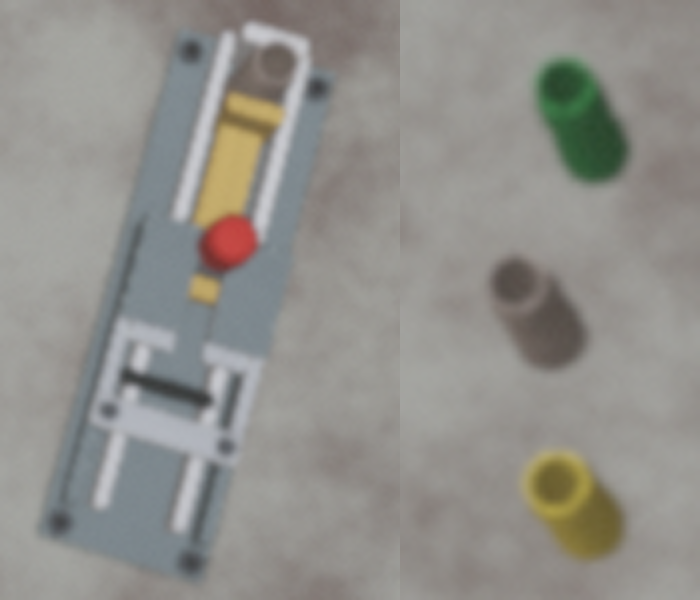

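Run:
```python
from h import *
c=eyes.camera_info("top")
A=lambda x,y:(x/4+370,y/4+170)
P=[at(c,A(*p),8) for p in [(178,32),(331,76),(204,580),(39,535)]]  # (+x,+y),(+x,-y),(-x,-y),(-x,+y)
L=np.array([[121.5,38],[121.5,-38],[-121.5,-38],[-121.5,38]])
W=np.array(P)[:,:2]
print(W.round(1))
lc=L-L.mean(0);wc=W-W.mean(0)
th=np.arctan2((lc[:,0]*wc[:,1]-lc[:,1]*wc[:,0]).sum(),(lc*wc).sum());print("yaw",np.degrees(th),W.mean(0))
Rm=np.array([[np.cos(th),-np.sin(th)],[np.sin(th),np.cos(th)]])
print("resid",(W-(W.mean(0)+lc@Rm.T)).round(1))
print("knob expected",W.mean(0)+Rm@[18,0],"seen",at(c,A(232,235),88),at(c,A(232,238),80))
print("noz a exp",W.mean(0)+Rm@[100,0],"seen",at(c,A(275,61),74))
B=lambda x,y:(205+(x-400)/5.4545,115+y/5.4545)
print("b top",at(c,B(515,281),66),"base",at(c,B(552,338),0),"green",at(c,B(567,85),66),"yel",at(c,B(558,485),66))
s=readout.state();print(Ro.from_rotvec(s["ee_rot"]).as_matrix().round(3))
print(at(c,(296,310),100))
w=eyes.camera_info("wrist");R=Ro.from_rotvec(s["ee_rot"]).as_matrix();print("wristcam in tool",R.T@(-w["R"].T@w["t"]-s["eef_pos"]),(w["R"]@R).round(2))
```

```text
[[ 646.7 -303.9]
 [ 635.1 -376.3]
 [ 400.4 -338.9]
 [ 410.4 -264.9]]
yaw -9.140662314952504 [ 523.13299353 -321.01063918]
resid [[-2.5 -1.1]
 [-1.9  1.5]
 [ 3.2  0.3]
 [ 1.2 -0.7]]
knob expected [ 540.90441719 -323.87009733] seen [ 539.00598063 -322.52561051   88.        ] [ 539.31923131 -324.10389383   80.        ]
noz a exp [ 621.86312499 -336.89651781] seen [ 619.67616173 -336.88174876   74.        ]
b top [606.50874755  32.95773484  66.        ] base [605.98946051  32.50031141   0.        ] green [674.42520081  27.91520463  66.        ] yel [542.29220813   7.66244414  66.        ]
[[ 0.969  0.248 -0.   ]
 [ 0.248 -0.969  0.001]
 [-0.    -0.001 -1.   ]]
[ 379.7541093  -125.63532337  100.        ]
wristcam in tool [ 77.98751251   0.19377077 -71.15635666] [[ 0.    1.   -0.  ]
 [-0.95  0.   -0.3 ]
 [-0.3   0.    0.95]]
```

The fit puts the magazine centre at about (523,-321) with a yaw of -9.1°. The knob is at about (540,-324) and nozzle_b at (606,33). Next I'll turn the tool square to the track and move above the knob.

Request:
apply_moves(targets=[0,0,7.84,0,0,0,1,0,0,7.84,0,0,0,1,0,0,7.84,0,0,0,1,0,0,0,3.5,-3.5,0,1,0,0,0,3.5,-3.5,0,1,0,0,0,3.5,-3.5,0,1,0,0,0,3.5,-3.5,0,1,0,0,0,3.5,-3.5,0,1,0,0,0,3.5,-3.5,1,1,0,0,0,3.5,-3.5,2,1,0,0,0,3.5,-3.5,2,1,0,0,0,2,-3.5,2,1], force=40)

```text
t: 1.3
eef_pos: [504.2, -368.7, 235.6]
ee_rot: [-3.131, 0.249, -0.001]
force: [0.3, -0.1, 0.5]
opening: 85.1
```

Request:
apply_moves(targets=[0,0,0,0,-3.5,0,1,0,0,0,0,-1.3,0,1,0,0,0,0,0,0,1,0,0,0,0,0,0,1])

```text
t: 1.7
eef_pos: [509.1, -324.5, 236.9]
ee_rot: [3.13, -0.253, 0.0]
force: [-1.0, -0.0, -0.4]
opening: 85.8
```

```bash
cat >> h.py <<'E'
MC=np.array([523.1,-321.0]);YAW=np.radians(-9.14)
def Rm(): return np.array([[np.cos(YAW),-np.sin(YAW)],[np.sin(YAW),np.cos(YAW)]])
def loc(p): return Rm().T@(np.array(p)[:2]-MC)
def wor(x,y=0): return MC+Rm()@[x,y]
def st():
    s=readout.state();R=Ro.from_rotvec(s["ee_rot"]).as_matrix()
    f=s["force"];fl=Rm().T@f[:2]
    print("t",round(s["t"],2),"eef",s["eef_pos"].round(1),"loc",loc(s["eef_pos"]).round(1),"yaw",np.degrees(np.arctan2(R[1,0],R[0,0])).round(2),"zdir",R[:,2].round(3),"Floc",fl.round(2),"Fz",f[2].round(2),"open",round(s["opening"],1))
    return s,R
E
python3 - <<'E'
from h import *
st();print(r.tips_ahead)
c=eyes.camera_info("wrist");i=eyes.get_image("wrist");cv2.imwrite("pics/w1.png",i);np.savez("w1.npz",**c)
print(proj(c,[[*wor(x,y),z] for x,y,z in [(18,0,88),(121.5,38,8),(121.5,-38,8),(-121.5,-38,8),(-121.5,38,8)]]).round(0))
E
```

```text
t 1.7 eef [ 509.1 -324.5  236.9] loc [-13.2  -5.7] yaw -9.23 zdir [ 0.    -0.001 -1.   ] Floc [-1.03 -0.18] Fz -0.36 open 85.8
72.6
[[308. 168.]
 [261.  17.]
 [358.  17.]
 [350. 291.]
 [272. 291.]]
```

View pics/w1.png

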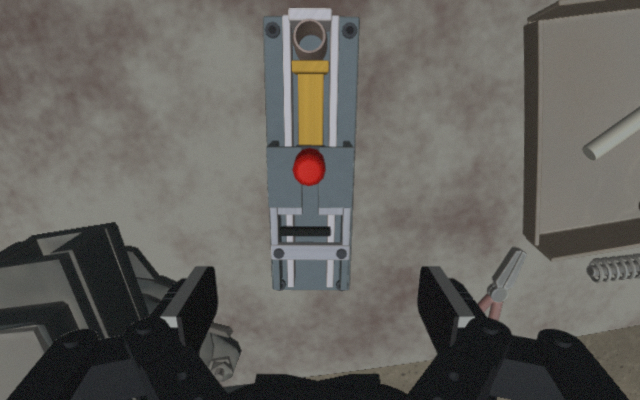

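The wrist view matches the fit to about 1 px. Plate corners are at (264,17), (359,17), (350,290) and (272,290), the red knob is centred at (309,167), the black buffer bar runs (279–330, 226–236), and the ring of nozzle_a is at (310,37). Now I'll go down onto the knob and grip it.

Request:
apply_moves(targets=[0,0,0,1.6,-0.3,0,1,0,0,0,1.5,-0.2,0.5,1,0,0,0,0,0,3,1,0,0,0,0,0,3,1,0,0,0,0,0,2.5,1,0,0,0,0,0,1.5,1,0,0,0,0,0,0.5,1,0,0,0,0,0,0,1,0,0,0,0,0,0,1])

```text
t: 2.65
eef_pos: [541.8, -323.5, 127.8]
ee_rot: [3.131, -0.251, 0.003]
force: [0.7, -0.5, -0.3]
opening: 85.6
```

Run:
```python
from h import *
st()
c=dict(np.load("w1.npz"))
for n,p,z in [("buf front",(305,226),42),("buf rear",(305,236),42),("bufL",(279,231),42),("bufR",(330,231),42),("TL",(264,17),8),("TR",(359,17),8),("BR",(350,290),8),("BL",(272,290),8),("ring",(310,37),74),("knobtop",(309,164),88)]: print(n,loc(at(c,p,z)).round(1))
```

```text
t 2.65 eef [ 541.8 -323.5  127.8] loc [18.9  0.5] yaw -9.17 zdir [ 0.002 -0.001 -1.   ] Floc [ 0.73 -0.34] Fz -0.28 open 85.6
buf front [-39.8   3.9]
buf rear [-48.6   4. ]
bufL [-44.2  25.2]
bufR [-44.2 -16.5]
TL [121.6  35.4]
TR [121.6 -38.9]
BR [-120.6  -38.3]
BL [-120.6   38.3]
ring [97.6 -1.7]
knobtop [20.7 -0.8]
```

Request:
apply_moves(targets=[0,0,0,0,0.1,0.2,1,0,0,0,0,0,0,0,0,0,0,0,0,0,-0.3,0,0,0,0,0,0,-0.6,0,0,0,0,0,0,-1,0,0,0,0,0,0,-1,0,0,0,0,0,0,-1,0,0,0,0,0,0,-1,0,0,0,0,0,0,-1], force=35)

```text
t: 3.55
eef_pos: [541.1, -323.9, 124.7]
ee_rot: [3.132, -0.251, 0.0]
force: [-0.7, -0.1, 3.5]
opening: 21.0
```

Run:
```python
from h import *
st()
```

```text
t 3.55 eef [ 541.1 -323.9  124.7] loc [18.2 -0. ] yaw -9.15 zdir [ 0. -0. -1.] Floc [-0.69 -0.22] Fz 3.51 open 21.0
```

Request:
apply_moves(targets=[0,0,0,0,0.05,0,-1,0,0,0,0,0.05,0,-1,0,0,0,0,0,0,-1])

```text
t: 3.85
eef_pos: [541.1, -324.4, 124.7]
ee_rot: [-3.131, 0.25, -0.0]
force: [0.0, 4.1, 4.8]
opening: 21.0
```

Run:
```python
from h import *
st()
```

```text
t 3.85 eef [ 541.1 -324.4  124.7] loc [18.3 -0.5] yaw -9.13 zdir [ 0.     0.001 -1.   ] Floc [-0.65  4.07] Fz 4.84 open 21.0
```

Request:
apply_moves(targets=[0,0,0,-0.3,-0.04,0,-1,0,0,0,-0.5,0,0,-1,0,0,0,-0.5,0,0,-1,0,0,0,-0.5,0,0,-1,0,0,0,-0.5,0,0,-1,0,0,0,-0.5,0,0,-1,0,0,0,-0.5,0,0,-1,0,0,0,-0.5,0,0,-1,0,0,0,-0.3,0,0,-1,0,0,0,0,0,0,-1,0,0,0,0,0,0,-1])

```text
t: 4.95
eef_pos: [501.8, -317.6, 124.9]
ee_rot: [3.132, -0.249, 0.005]
force: [6.3, 1.5, -0.2]
opening: 20.5
```

Run:
```python
from h import *
st()
```

```text
t 4.95 eef [ 501.8 -317.6  124.9] loc [-21.6  -0. ] yaw -9.1 zdir [ 0.003 -0.    -1.   ] Floc [6.03 2.47] Fz -0.25 open 20.5
```

Request:
apply_moves(targets=[0,0,0,-0.2,0,0,-1,0,0,0,-0.2,0,0,-1,0,0,0,-0.2,0,0,-1,0,0,0,0,0,0,-1])

```text
t: 5.35
eef_pos: [495.9, -316.6, 124.9]
ee_rot: [3.132, -0.249, 0.005]
force: [6.4, 1.9, -0.2]
opening: 20.8
```

Request:
apply_moves(targets=[0,0,0,-0.1,0,0,-1,0,0,0,-0.1,0,0,-1,0,0,0,0,0,0,-1])

```text
t: 5.65
eef_pos: [494.1, -316.3, 124.9]
ee_rot: [3.132, -0.249, 0.005]
force: [6.7, 0.9, -0.6]
opening: 20.8
```

Request:
apply_moves(targets=[0,0,0,-0.1,0,0,-1,0,0,0,-0.05,0,0,-1,0,0,0,0,0,0,-1])

```text
t: 5.95
eef_pos: [492.7, -316.1, 124.9]
ee_rot: [3.132, -0.249, 0.006]
force: [7.7, 1.0, -0.9]
opening: 21.0
```

Run:
```python
from h import *
st()
```

```text
t 5.95 eef [ 492.7 -316.1  124.9] loc [-30.8   0. ] yaw -9.1 zdir [ 0.003 -0.    -1.   ] Floc [7.47 2.2 ] Fz -0.86 open 21.0
```

Request:
apply_moves(targets=[0,0,0,-0.1,0,0,-1,0,0,0,0,0,0,-1])

```text
t: 6.15
eef_pos: [491.7, -315.9, 124.9]
ee_rot: [3.132, -0.249, 0.005]
force: [7.6, 1.7, -0.4]
opening: 20.5
```

Run:
```python
from h import *
st()
```

```text
t 6.15 eef [ 491.7 -315.9  124.9] loc [-31.9   0. ] yaw -9.1 zdir [ 0.003 -0.    -1.   ] Floc [7.22 2.84] Fz -0.44 open 20.5
```

Request:
apply_moves(targets=[0,0,0,-0.1,0,0,-1,0,0,0,0,0,0,-1])

```text
t: 6.35
eef_pos: [490.7, -315.7, 124.9]
ee_rot: [3.132, -0.249, 0.006]
force: [7.9, 0.2, -1.3]
opening: 20.6
```

Request:
apply_moves(targets=[0,0,0,-0.1,0,0,-1,0,0,0,0,0,0,-1])

```text
t: 6.55
eef_pos: [489.7, -315.6, 124.9]
ee_rot: [3.132, -0.249, 0.005]
force: [7.4, 0.8, -0.7]
opening: 20.8
```

Request:
apply_moves(targets=[0,0,0,-0.1,0,0,-1,0,0,0,0,0,0,-1])

```text
t: 6.75
eef_pos: [488.7, -315.4, 124.9]
ee_rot: [3.132, -0.249, 0.005]
force: [7.2, 1.8, 0.3]
opening: 20.9
```

Request:
apply_moves(targets=[0,0,0,-0.1,0,0,-1,0,0,0,0,0,0,-1])

```text
t: 6.95
eef_pos: [487.8, -315.3, 124.9]
ee_rot: [3.132, -0.249, 0.006]
force: [8.5, 1.4, -0.4]
opening: 20.8
```

Request:
apply_moves(targets=[0,0,0,-0.1,0,0,-1,0,0,0,0,0,0,-1])

```text
t: 7.15
eef_pos: [487.1, -315.1, 124.9]
ee_rot: [3.131, -0.249, 0.007]
force: [8.9, 0.6, -2.1]
opening: 20.9
```

Request:
apply_moves(targets=[0,0,0,-0.06,0,0,-1,0,0,0,0,0,0,-1])

```text
t: 7.35
eef_pos: [486.8, -315.1, 124.9]
ee_rot: [3.131, -0.249, 0.008]
force: [9.3, 1.7, -2.3]
opening: 21.0
```

Run:
```python
from h import *
st()
```

```text
t 7.35 eef [ 486.8 -315.1  124.9] loc [-36.8   0.1] yaw -9.08 zdir [ 0.005 -0.001 -1.   ] Floc [8.95 3.13] Fz -2.27 open 21.0
```

Contact felt: the force rose from about 7.4 to 9.3 N and the motion stalled. Now sideways into the notch.

Request:
apply_moves(targets=[0,0,0,0,-0.2,0,-1,0,0,0,0,-0.2,0,-1,0,0,0,0,-0.2,0,-1,0,0,0,0,0,0,-1])

```text
t: 7.75
eef_pos: [487.4, -310.3, 125.0]
ee_rot: [3.13, -0.25, 0.008]
force: [11.0, -2.4, -4.0]
opening: 20.9
```

Run:
```python
from h import *
st()
```

```text
t 7.75 eef [ 487.4 -310.3  125. ] loc [-36.9   4.9] yaw -9.13 zdir [ 0.005 -0.002 -1.   ] Floc [11.24 -0.64] Fz -4.01 open 20.9
```

Request:
apply_moves(targets=[0,0,0,0.03,-0.2,0,-1,0,0,0,0,-0.2,0,-1,0,0,0,0,-0.2,0,-1,0,0,0,0,-0.1,0,-1,0,0,0,0,0,0,-1])

```text
t: 8.25
eef_pos: [488.7, -303.6, 125.0]
ee_rot: [3.13, -0.25, 0.008]
force: [9.8, -3.4, -4.1]
opening: 20.7
```

Run:
```python
from h import *
st()
```

```text
t 8.25 eef [ 488.7 -303.6  125. ] loc [-36.7  11.7] yaw -9.14 zdir [ 0.005 -0.002 -1.   ] Floc [10.26 -1.8 ] Fz -4.12 open 20.7
```

Request:
apply_moves(targets=[0,0,0,0,-0.07,0,-1,0,0,0,0,0,0,-1,0,0,0,0.1,0,0,-1,0,0,0,0.1,0,0,-1,0,0,0,0.1,0,0,-1,0,0,0,0.1,0,0,-1,0,0,0,0,0,0,-1])

```text
t: 8.95
eef_pos: [492.2, -303.6, 124.9]
ee_rot: [3.13, -0.251, 0.005]
force: [6.6, -2.4, -1.4]
opening: 20.9
```

Run:
```python
from h import *
st()
```

```text
t 8.95 eef [ 492.2 -303.6  124.9] loc [-33.3  12.3] yaw -9.16 zdir [ 0.003 -0.002 -1.   ] Floc [ 6.88 -1.31] Fz -1.44 open 20.9
```

Request:
apply_moves(targets=[0,0,0,0.1,0,0,-1,0,0,0,0,0,0,-1])

```text
t: 9.15
eef_pos: [492.4, -303.6, 124.8]
ee_rot: [3.13, -0.251, 0.003]
force: [4.8, -4.2, 0.0]
opening: 20.8
```

Request:
apply_moves(targets=[0,0,0,0.07,0,0,-1,0,0,0,0,0,0,-1])

```text
t: 9.35
eef_pos: [492.6, -303.6, 124.8]
ee_rot: [3.131, -0.251, 0.001]
force: [1.7, -3.9, 3.3]
opening: 20.8
```

Run:
```python
from h import *
st()
```

```text
t 9.35 eef [ 492.6 -303.6  124.8] loc [-32.9  12.3] yaw -9.18 zdir [ 0.    -0.001 -1.   ] Floc [ 2.33 -3.55] Fz 3.25 open 20.8
```

Hooked: position stalls at about -33 mm while the force drops. Next I'll release, lift, and move over nozzle_b.

Request:
apply_moves(targets=[0,0,0,0.03,0.03,0,-0.4,0,0,0,0,0,0,-0.2,0,0,0,0,0,0,0.3,0,0,0,0,0,0,1,0,0,0,0,0,0,1,0,0,0,0,0,-3,1,0,0,0,0,0,-4,1,0,0,0,0,0,-4,1,0,0,0,0,-2,-2,1,0,0,0,1,-4,0,1,0,0,0,1,-4.5,0,1])

```text
t: 10.45
eef_pos: [529.5, -203.0, 255.7]
ee_rot: [3.13, -0.256, 0.003]
force: [0.9, 0.7, -0.4]
opening: 85.5
```

Request:
apply_moves(targets=[0,0,0,1,-4.5,0,1,0,0,0,1,-4.5,0,1,0,0,0,1,-4.5,0,1,0,0,0,0.5,-4.5,0,1,0,0,0,0,-4.5,0,1,0,0,0,0,-2,0,1,0,0,0,0,0,0,1,0,0,0,0,0,0,1])

```text
t: 11.25
eef_pos: [602.7, 33.5, 254.4]
ee_rot: [3.131, -0.25, -0.001]
force: [0.5, -1.3, -0.3]
opening: 85.7
```

Run:
```python
from h import *
st()
c=eyes.camera_info("wrist");i=eyes.get_image("wrist");np.savez("w2.npz",**c)
t=eyes.get_image("top")
cr=cv2.resize(t[170:320,370:470],None,fx=2.6667,fy=2.6667,interpolation=cv2.INTER_CUBIC)
cr=np.hstack([i[:, :520],cr]);print(cr.shape);cv2.imwrite("pics/w2.png",cr)
print(proj(c,[[606.3,32.7,66],[606,32.5,0]]).round(0))
```

```text
t 11.25 eef [602.7  33.5 254.4] loc [ 22.3 362.6] yaw -9.11 zdir [-0. -0. -1.] Floc [ 0.67 -1.21] Fz -0.26 open 85.7
(400, 787, 3)
[[317. 192.]
 [317. 174.]]
```

View pics/w2.png

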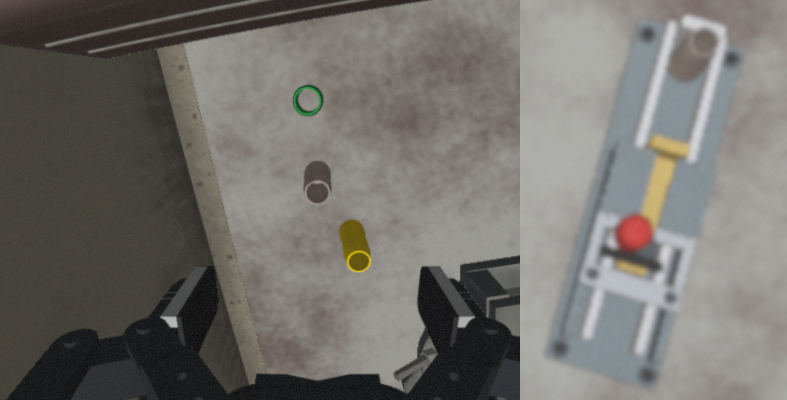

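The wrist view shows nozzle_b's ring at (317,191), where the model predicts it, with green at (308,100) and yellow at (358,261). The top crop shows the knob hooked to the left and nozzle_a upright. Now to grasp nozzle_b.

Request:
apply_moves(targets=[0,0,0,0.4,0,4,1,0,0,0,0,0,4,1,0,0,0,0,0,3,1,0,0,0,0,0,2.5,1,0,0,0,0,0,1.2,1,0,0,0,0,0,0,1,0,0,0,0,0,0,0.2,0,0,0,0,0,0,-0.2,0,0,0,0,0,0,-0.4,0,0,0,0,0,0,-1,0,0,0,0,0,0,-1,0,0,0,0,0,0,-1], force=30)

```text
t: 12.55
eef_pos: [607.2, 32.9, 108.4]
ee_rot: [3.132, -0.251, 0.002]
force: [-1.4, -1.2, 6.0]
opening: 21.3
```

Run:
```python
from h import *
st()
```

```text
t 12.55 eef [607.2  32.9 108.4] loc [ 26.8 362.8] yaw -9.15 zdir [ 0.001 -0.    -1.   ] Floc [-1.14 -1.42] Fz 6.0 open 21.3
```

Request:
apply_moves(targets=[0,0,0,0,0,-1,-1,0,0,0,0,0,-3,-1,0,0,0,0,0,-4,-1,0,0,0,0,1.5,-4,-1,0,0,0,0.5,4,0,-1,0,0,0,0.5,4.5,0,-1,0,0,0,0.5,4.5,0,-1,0,0,0,0.5,4.5,0,-1,0,0,0,0.5,4.5,0,-1,0,0,0,0.5,4.5,0,-1,0,0,0,0.5,4.5,0,-1,0,0,0,0.5,3,0,-1])

```text
t: 13.75
eef_pos: [588.4, -328.0, 228.0]
ee_rot: [3.13, -0.256, -0.001]
force: [1.0, 0.1, -0.3]
opening: 21.1
```

Request:
apply_moves(targets=[0,0,0,0.5,0.8,0,-1,0,0,0,0,0,0,-1,0,0,0,0,0,0,-1])

```text
t: 14.05
eef_pos: [594.0, -330.7, 227.6]
ee_rot: [-3.13, 0.248, 0.0]
force: [-0.2, 0.3, -0.6]
opening: 21.3
```

Run:
```python
from h import *
st()
```

```text
t 14.05 eef [ 594.  -330.7  227.6] loc [71.5  1.7] yaw -9.05 zdir [ 0.     0.001 -1.   ] Floc [-0.26  0.31] Fz -0.59 open 21.3
```

Request:
apply_moves(targets=[0,0,0,0.1,0.23,2,-1,0,0,0,0,0,3,-1,0,0,0,0,0,2,-1,0,0,0,0,0,0.6,-1,0,0,0,0,0,0,-1])

```text
t: 14.55
eef_pos: [594.2, -333.2, 151.1]
ee_rot: [-3.131, 0.247, 0.002]
force: [-0.1, 0.8, -0.1]
opening: 21.4
```

Run:
```python
from h import *
s,R=st()
c=eyes.camera_info("wrist");i=eyes.get_image("wrist");np.savez("w3.npz",**c)
cv2.imwrite("pics/w3.png",cv2.resize(i[0:400,170:470],None,fx=1.5,fy=1.5,interpolation=cv2.INTER_CUBIC))
p=s["eef_pos"]
for n,X in [("noz top",[*p[:2],p[2]-42.4]),("noz base",[*p[:2],p[2]-108.4])]: 
  u=proj(c,X)[0]; print(n,((u-[170,0])*1.5).round(0))
for x,y,z in [(100,0,74),(113,20.5,32),(113,-20.5,32),(62,14.5,32),(62,-14.5,32)]: print((x,y,z),((proj(c,[*wor(x,y),z])[0]-[170,0])*1.5).round(0))
```

```text
t 14.55 eef [ 594.2 -333.2  151.1] loc [72.2 -0.8] yaw -9.03 zdir [-0.001  0.001 -1.   ] Floc [-0.26  0.79] Fz -0.13 open 21.4
noz top [220. 462.]
noz base [221. 357.]
(100, 0, 74) [218. 313.]
(113, 20.5, 32) [163. 243.]
(113, -20.5, 32) [275. 243.]
(62, 14.5, 32) [182. 370.]
(62, -14.5, 32) [255. 370.]
```

View pics/w3.png

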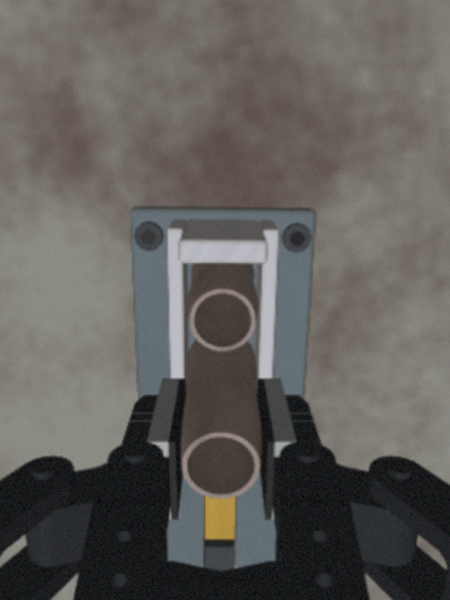

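The picture shows the held nozzle's ring at (222,465), nozzle_a's ring at (222,319), and the channel between the walls at 184–265. The nozzle is aligned to about 0.5 mm and needs to go back 2 mm for clearance. Lowering now.

Request:
apply_moves(targets=[0,0,0,-0.2,-0.03,0.5,-1,0,0,0,0,0,1,-1,0,0,0,0,0,1,-1,0,0,0,0,0,0.6,-1,0,0,0,0,0,0,-1])

```text
t: 15.1
eef_pos: [591.5, -334.1, 118.9]
ee_rot: [-3.131, 0.251, 0.003]
force: [-0.4, 1.1, -0.9]
opening: 21.5
```

Run:
```python
from h import *
st()
```

```text
t 15.1 eef [ 591.5 -334.1  118.9] loc [69.6 -2.1] yaw -9.15 zdir [-0.002  0.001 -1.   ] Floc [-0.58  1.06] Fz -0.85 open 21.5
```

Request:
apply_moves(targets=[0,0,0,0,-0.1,0,-1,0,0,0,0,0,0.1,-1,0,0,0,0,0,0.1,-1,0,0,0,0,0,0,-1])

```text
t: 15.5
eef_pos: [592.3, -333.4, 118.6]
ee_rot: [3.132, -0.251, 0.0]
force: [-0.1, -0.5, -0.7]
opening: 21.5
```

Run:
```python
from h import *
st()
```

```text
t 15.5 eef [ 592.3 -333.4  118.6] loc [70.3 -1.3] yaw -9.15 zdir [ 0. -0. -1.] Floc [ 0.   -0.51] Fz -0.74 open 21.5
```

Request:
apply_moves(targets=[0,0,0,0,0,0.1,-1,0,0,0,0,0,0.1,-1,0,0,0,0,0,0,-1])

```text
t: 15.8
eef_pos: [592.3, -333.5, 116.6]
ee_rot: [3.132, -0.251, 0.0]
force: [-1.0, 0.0, -1.2]
opening: 21.2
```

Request:
apply_moves(targets=[0,0,0,0,0,0.1,-1,0,0,0,0,0,0,-1])

```text
t: 16.0
eef_pos: [592.6, -333.5, 116.5]
ee_rot: [3.131, -0.251, 0.001]
force: [-1.8, 0.9, 7.0]
opening: 21.4
```

On the floor: Fz is +7 N at z 116.5, as expected. Release gently and raise.

Request:
apply_moves(targets=[0,0,0,0,0,-0.04,-1,0,0,0,0,0,0,-0.45,0,0,0,0,0,0,-0.35,0,0,0,0,0,0,-0.2,0,0,0,0,0,0,0.2,0,0,0,0,0,0,0.5,0,0,0,0,0,-1,0.5,0,0,0,0,0,-3,0.5,0,0,0,0,0,-4,0.8,0,0,0,-3,-0.5,-4,1,0,0,0,-3,-0.5,0,1,0,0,0,0,0,0,1])

```text
t: 17.2
eef_pos: [532.7, -314.0, 238.3]
ee_rot: [3.13, -0.252, 0.002]
force: [0.1, -0.7, 0.2]
opening: 85.1
```

Run:
```python
from h import *
s,R=st()
c=eyes.camera_info("wrist");i=eyes.get_image("wrist");np.savez("w4.npz",**c)
cv2.imwrite("pics/w4.png",cv2.resize(i[0:300,200:420],None,fx=2,fy=2,interpolation=cv2.INTER_CUBIC))
```

```text
t 17.2 eef [ 532.7 -314.   238.3] loc [8.3 8.5] yaw -9.21 zdir [ 0.001 -0.002 -1.   ] Floc [ 0.24 -0.69] Fz 0.16 open 85.1
```

View pics/w4.png

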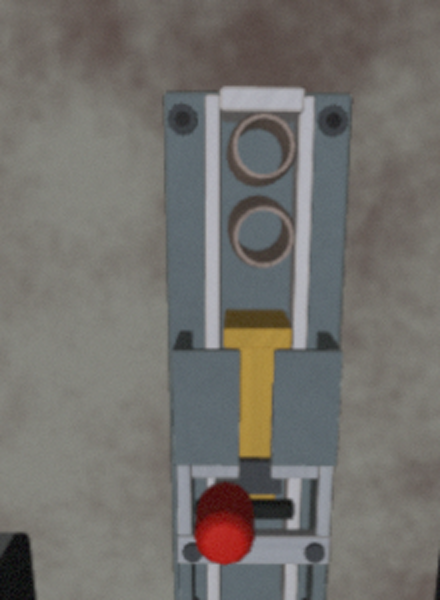

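Both nozzles stand upright in the track, with rings at (263,147) and (262,236). The knob is hooked at (225,530). Next I'll grip the knob again.

Request:
apply_moves(targets=[0,0,0,-2.1,-0.2,1,1,0,0,0,-2,-0.15,2,1,0,0,0,0,0,3,1,0,0,0,0,0,3,1,0,0,0,0,0,1.5,1,0,0,0,0,0,0.6,1,0,0,0,0,0,0,1,0,0,0,0,0,0,1])

```text
t: 18.05
eef_pos: [495.8, -304.4, 125.9]
ee_rot: [3.131, -0.25, 0.002]
force: [0.3, 0.2, 0.3]
opening: 85.8
```

Run:
```python
from h import *
st()
```

```text
t 18.05 eef [ 495.8 -304.4  125.9] loc [-29.6  12.1] yaw -9.15 zdir [ 0.001 -0.001 -1.   ] Floc [0.28 0.27] Fz 0.29 open 85.8
```

Move 3 mm back, then grip.

Request:
apply_moves(targets=[0,0,0,-0.3,0,0,1,0,0,0,0,0,0,0.2,0,0,0,0,0,0,-0.3,0,0,0,0,0,0,-0.5,0,0,0,0,0,0,-1,0,0,0,0,0,0,-1,0,0,0,0,0,0,-1,0,0,0,0,0,0,-1], force=40)

```text
t: 18.85
eef_pos: [492.0, -303.7, 124.9]
ee_rot: [3.131, -0.251, 0.0]
force: [-1.1, -0.8, 1.6]
opening: 20.8
```

Run:
```python
from h import *
st()
```

```text
t 18.85 eef [ 492.  -303.7  124.9] loc [-33.4  12.1] yaw -9.16 zdir [ 0. -0. -1.] Floc [-0.95 -0.92] Fz 1.61 open 20.8
```

Request:
apply_moves(targets=[0,0,0,-0.1,0,0,-1,0,0,0,-0.1,0,0,-1,0,0,0,-0.1,0,0,-1,0,0,0,0,0,0,-1])

```text
t: 19.25
eef_pos: [490.3, -303.3, 125.1]
ee_rot: [3.131, -0.25, 0.005]
force: [6.9, -2.4, -2.4]
opening: 20.4
```

Run:
```python
from h import *
st()
```

```text
t 19.25 eef [ 490.3 -303.3  125.1] loc [-35.2  12.2] yaw -9.13 zdir [ 0.003 -0.001 -1.   ] Floc [ 7.17 -1.24] Fz -2.36 open 20.4
```

Request:
apply_moves(targets=[0,0,0,-0.1,0,0,-1,0,0,0,0,0,0,-1])

```text
t: 19.45
eef_pos: [489.3, -303.1, 125.1]
ee_rot: [3.131, -0.25, 0.005]
force: [7.4, -1.9, -3.3]
opening: 20.6
```

Request:
apply_moves(targets=[0,0,0,-0.04,0,0,-1,0,0,0,0,0,0,-1])

```text
t: 19.65
eef_pos: [489.1, -303.1, 125.1]
ee_rot: [3.131, -0.25, 0.006]
force: [7.9, -2.6, -3.6]
opening: 20.6
```

Run:
```python
from h import *
st()
```

```text
t 19.65 eef [ 489.1 -303.1  125.1] loc [-36.4  12.3] yaw -9.13 zdir [ 0.003 -0.001 -1.   ] Floc [ 8.24 -1.36] Fz -3.56 open 20.6
```

Request:
apply_moves(targets=[0,0,0,0,0.2,0,-1,0,0,0,0,0.2,0,-1,0,0,0,0,0.2,0,-1,0,0,0,0,0,0,-1])

```text
t: 20.05
eef_pos: [488.2, -308.7, 125.1]
ee_rot: [3.131, -0.25, 0.005]
force: [7.5, -0.8, -2.2]
opening: 20.6
```

Run:
```python
from h import *
st()
```

```text
t 20.05 eef [ 488.2 -308.7  125.1] loc [-36.4   6.6] yaw -9.11 zdir [ 0.003 -0.    -1.   ] Floc [7.51 0.38] Fz -2.2 open 20.6
```

Sliding freely (Fy about 0.4 N). Continue to the centre line.

Request:
apply_moves(targets=[0,0,0,0,0.2,0,-1,0,0,0,0,0.2,0,-1,0,0,0,0,0.2,0,-1,0,0,0,0,0.06,0,-1,0,0,0,0,0,0,-1])

```text
t: 20.55
eef_pos: [487.2, -315.1, 125.1]
ee_rot: [3.132, -0.249, 0.005]
force: [7.6, -0.6, -2.8]
opening: 20.5
```

Run:
```python
from h import *
st()
```

```text
t 20.55 eef [ 487.2 -315.1  125.1] loc [-36.4   0.2] yaw -9.1 zdir [ 0.003 -0.    -1.   ] Floc [7.63 0.64] Fz -2.79 open 20.5
```

Request:
apply_moves(targets=[0,0,0,0,0.05,0,-1,0,0,0,0,0.02,0,-1,0,0,0,0,0,0,-1])

```text
t: 20.85
eef_pos: [487.3, -315.2, 125.1]
ee_rot: [-3.131, 0.249, -0.005]
force: [7.1, 1.2, -1.7]
opening: 20.6
```

Run:
```python
from h import *
st()
```

```text
t 20.85 eef [ 487.3 -315.2  125.1] loc [-36.3   0. ] yaw -9.08 zdir [ 0.003  0.    -1.   ] Floc [6.79 2.26] Fz -1.66 open 20.6
```

At the side limit (Fy +2.3 N). Ease forward.

Request:
apply_moves(targets=[0,0,0,0.1,0,0,-1,0,0,0,0.1,0,0,-1,0,0,0,0.1,0,0,-1,0,0,0,0.1,0,0,-1,0,0,0,0.1,0,0,-1,0,0,0,0,0,0,-1])

```text
t: 21.45
eef_pos: [492.2, -316.0, 125.1]
ee_rot: [-3.131, 0.248, -0.005]
force: [8.0, 0.5, -1.8]
opening: 20.6
```

Run:
```python
from h import *
st()
```

```text
t 21.45 eef [ 492.2 -316.   125.1] loc [-31.3   0. ] yaw -9.07 zdir [ 0.003  0.    -1.   ] Floc [7.81 1.78] Fz -1.84 open 20.6
```

Request:
apply_moves(targets=[0,0,0,0.2,0,0,-1,0,0,0,0.2,0,0,-1,0,0,0,0.2,0,0,-1,0,0,0,0.2,0,0,-1,0,0,0,0.2,0,0,-1,0,0,0,0.2,0,0,-1,0,0,0,0.1,0,0,-1,0,0,0,0.1,0,0,-1,0,0,0,0.1,0,0,-1,0,0,0,0.1,0,0,-1,0,0,0,0.1,0,0,-1,0,0,0,0.1,0,0,-1])

```text
t: 22.65
eef_pos: [509.7, -319.0, 125.1]
ee_rot: [-3.131, 0.249, -0.004]
force: [5.7, 1.0, -0.7]
opening: 20.8
```

Run:
```python
from h import *
st()
```

```text
t 22.65 eef [ 509.7 -319.   125.1] loc [-13.6  -0.1] yaw -9.09 zdir [ 0.003  0.    -1.   ] Floc [5.49 1.85] Fz -0.69 open 20.8
```

Request:
apply_moves(targets=[0,0,0,0.1,0,0,-1,0,0,0,0.1,0,0,-1,0,0,0,0.1,0,0,-1,0,0,0,0.1,0,0,-1,0,0,0,0.1,0,0,-1,0,0,0,0,0,0,-1])

```text
t: 23.25
eef_pos: [514.6, -319.8, 125.1]
ee_rot: [-3.131, 0.249, -0.004]
force: [5.2, 1.0, 0.1]
opening: 20.5
```

Request:
apply_moves(targets=[0,0,0,0.1,0,0,-1,0,0,0,0.1,0,0,-1,0,0,0,0,0,0,-1])

```text
t: 23.55
eef_pos: [516.0, -320.1, 125.0]
ee_rot: [-3.131, 0.249, -0.002]
force: [5.2, 2.5, 1.8]
opening: 20.8
```

Run:
```python
from h import *
st()
```

```text
t 23.55 eef [ 516.  -320.1  125. ] loc [-7.2 -0.2] yaw -9.1 zdir [ 0.001  0.    -1.   ] Floc [4.76 3.31] Fz 1.82 open 20.8
```

Request:
apply_moves(targets=[0,0,0,0.1,0,0,-1,0,0,0,0,0,0,-1])

```text
t: 23.75
eef_pos: [516.3, -320.2, 124.9]
ee_rot: [-3.131, 0.25, 0.0]
force: [2.3, 5.3, 4.4]
opening: 20.5
```

Request:
apply_moves(targets=[0,0,0,0.06,-0.03,0,-1,0,0,0,0,0,0,-1])

```text
t: 23.95
eef_pos: [516.5, -320.3, 124.9]
ee_rot: [-3.131, 0.25, 0.001]
force: [0.7, 5.3, 5.0]
opening: 20.7
```

Run:
```python
from h import *
st()
c=eyes.camera_info("wrist");i=eyes.get_image("wrist")
t=eyes.get_image("top")
cr=cv2.resize(t[170:320,370:470],None,fx=2.6667,fy=2.6667,interpolation=cv2.INTER_CUBIC)
cv2.imwrite("pics/w5.png",np.hstack([i[:,120:520],cr]))
```

```text
t 23.95 eef [ 516.5 -320.3  124.9] loc [-6.7 -0.3] yaw -9.14 zdir [-0.001  0.001 -1.   ] Floc [-0.18  5.32] Fz 5.02 open 20.7
```

View pics/w5.png

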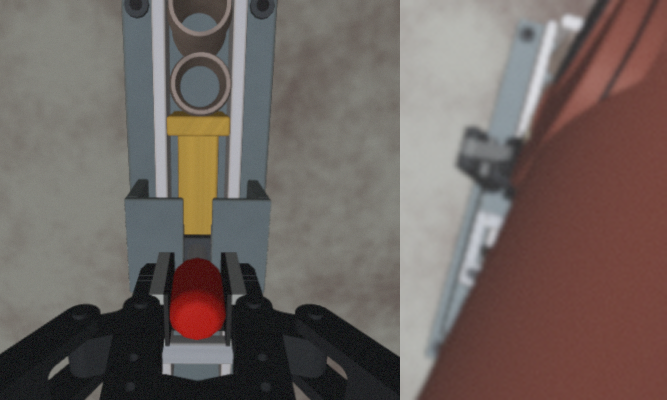

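The wrist view shows the follower against nozzle_b (ring at (200,83)), with nozzle_a in front of it. The spring load on the hand has dropped to about 0, at the expected two-nozzle position. Relieve the side force, release, and retreat.

Request:
apply_moves(targets=[0,0,0,0,-0.07,0,-1,0,0,0,0,0,0,-1,0,0,0,0,0,0,-0.45,0,0,0,0,0,0,-0.3,0,0,0,0,0,0,0.2,0,0,0,0,0,0,1,0,0,0,0,0,0,1,0,0,0,0,0,-3,1,0,0,0,0,0,-4,1,0,0,0,0,0,-4,1,0,0,0,0,0,-2,1,0,0,0,0,0,0,1])

```text
t: 25.25
eef_pos: [518.1, -320.7, 258.7]
ee_rot: [3.129, -0.25, 0.009]
force: [0.0, 0.6, -0.4]
opening: 85.2
```

Run:
```python
from h import *
st()
c=eyes.camera_info("wrist");i=eyes.get_image("wrist")
cv2.imwrite("pics/w6.png",cv2.resize(i[0:300,200:420],None,fx=2,fy=2,interpolation=cv2.INTER_CUBIC))
for x,y,z in [(100,-1,74),(75,-1,74),(-7,0,88)]: print(((proj(c,[*wor(x,y),z])[0]-[200,0])*2).round(0))
```

```text
t 25.25 eef [ 518.1 -320.7  258.7] loc [-4.9 -0.5] yaw -9.15 zdir [ 0.005 -0.003 -1.   ] Floc [-0.08  0.61] Fz -0.44 open 85.2
[234. 105.]
[234. 181.]
[231. 416.]
```

View pics/w6.png

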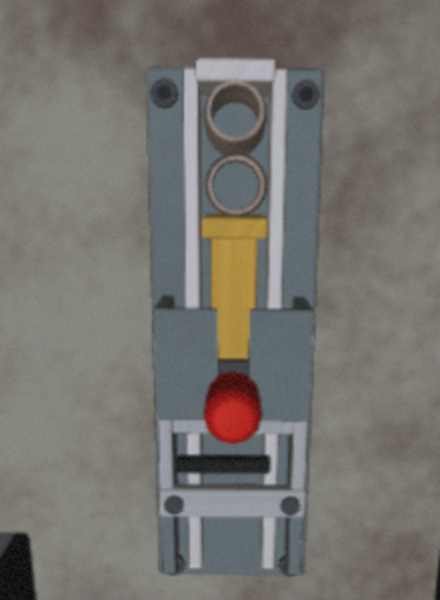

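Both nozzles are upright and closed up: rings at (236,110) and (236,184), a spacing of 74 px against 76 px predicted for 25 mm. The follower is against nozzle_b, the knob is on the centre line at (232,410), and the gripper is clear. Handing in.

Run:
```python
from h import *
print(job.finish_job())
```

```text
the job is handed in; nothing more can be done
None
```

The job is done and handed in at about 25 s of the 62 s allowed; handing in reports no verdict.

- **Hooking the knob:** I pulled it back until the force rose from about 7.5 N to 9–11 N. That puts the buffer compression at roughly 1 mm by estimate, against the 3.5 mm ramming limit. I then slid the knob 12 mm into the notch and let go; the picture showed it hooked.
- **Loading nozzle_b:** I stood the copper nozzle in the track about 4 mm behind nozzle_a and saw it upright after release.
- **Closing up:** I drew the knob back to unhook it and eased the follower forward, gripped all the way. The spring load on the hand fell to about 0 N at the expected two-nozzle position, and I released there.

The last picture shows both nozzles upright, with their spacing at 74 px against 76 px predicted for 25 mm. The follower was against nozzle_b, the knob was on the centre line, and the gripper was clear with forces near zero.

**What disagreed:**
- My magazine frame was off by 1–2 mm at the far end.
- The gripper read about 21 mm on the 25 mm nozzle, probably because its top is tapered.

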